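# Put the creasing tool away in its bench drawer

### The job

Put the creasing tool (dark wooden handle, flat brass head) away: pull open the drawer of the small white unit by its brass handle, set the tool down on the floor of that drawer without dropping it, and push the drawer fully shut with the tool inside. Leave the green unit's drawer shut and the other things on the bench where they are.

Things in the scene. Friction and masses are not known exactly. Their poses are not given: they have to be found in the camera images.
- white_front (a point): Low one-drawer bench unit, fixed, 260 deep x 220 wide x 100 high, all painted white, body and drawer front. The task's unit. This point: middle of the front edge of its top, 100 above the bench, does not move with the drawer; its x points from the front to the back, so the drawer pulls out along its -x. Offcuts of board lie stuck on the rear half of its top, to 114 above the bench.
- white_drawer (a joint): Drawer of the white unit: metres pulled out, 0 = shut with its front against the body, 0.18 = stop. It slides with about 1.5 N of friction and stays where it is left.
- white_grip (a point): Middle of the brass bar handle of the white drawer, 66 above the bench: a level round bar 11 thick, 110 long across the front, on two posts 48 either side of the middle; its axis is 38 out from the front panel (32 free behind the bar). Moves with the drawer; axes as white_front. The unit's top is 34 above the bar's axis, the panel's top edge 21 above it.
- white_floor (a point): Point on the inside floor of the white drawer, 75 behind the front's inner face, midway across, 22 above the bench; moves with it; axes as white_front. Inside 215 along x by 178 along y, empty; side and back walls rise 56 above the floor, the front panel 65; walls 6 thick, front 21. Pulled out by q, the floor is open from above from x = -75 to x = -80 + q; the rest is under the unit's top.
- creaser: Creasing tool, 133 long, lying on the bench: dark wooden rectangular handle 86 x 24 wide x 24 high, brass collar and a flat brass head. 0.15 kg. Origin on its underside; its x runs along its length towards the brass head; the handle spans x = -55 to +31, the head ends at +74. Head and handle share a mid-height of 12.
- creaser_grip (a point): Point in the creasing tool's handle above its origin, at mid-height (12 above its underside), the place to grip across its 24 mm width.
- green_front (a point): Low one-drawer bench unit, fixed, 260 deep x 220 wide x 100 high, all painted green, body and drawer front. A bystander with a dark steel handle, otherwise the same as the white one, with the same point and axes. Leave it shut.
- green_drawer (a joint): Drawer of the green unit: metres pulled out, 0 = shut.
- folder: Bone folder: flat cream strip 150 x 26 x 8, lying beside the creasing tool. Bystander; origin at its underside centre, x along it.
- brush: Glue brush: pale wooden handle, steel ferrule, brown bristle block; 140 x 34 x 16. Bystander; origin on its underside, x along it.
- paste_tub: White tub with blue lid, 90 across, 110 high. Bystander; origin at its foot.
- glue_bottle: White bottle with yellow cap, 60 across, 170 high. Bystander; origin at its foot.
- thread_cone: Cream cone of thread, 80 across, 130 high. Bystander; origin at its foot.

How it is judged:
By the outcome, as a careful person would: the job done as asked, in the order asked, and still so for the second after the job is handed in, with the robot touching nothing.
It also fails if it takes over 72 s, if anything falls off the work surface, if the arm or the gripper's body presses on something with over 40 N, if the wrist force passes 120 N, or if a joint passes its speed limit or range.

### The arm

A 6-joint arm with a two-finger parallel gripper is mounted at the origin on the work surface. World frame = base frame: x ahead of the robot, y to its left, z up, the work surface at z = 0. Lengths are in m, angles in degrees, forces in N, time in s.
With the tool pointing down it reaches from about 0.4 to 0.825 m from the base axis. Payload 7 kg.
Tool frame: the origin (TCP) lies between the finger pads, 19 mm behind the fingertips; this is the grasp point; z points along the fingers, y is the line along which they close (so a half turn about z gives the same grasp; the last joint's range is limited). The gripper opens to 88 mm and grips with 3 to 60 N. Pads are 19 mm wide; open, the fingers measure 130 mm over their backs; the gripper's body (78 mm by 193 mm) begins 47 mm behind the grasp point.
Start: joints at [86.236, 20.546, 0.682, 0, -70.136, -16.507], TCP at [0.234, 0.633, 0.245] pointing down, gripper open.
Joint ranges: [-176.03, 176.03], [-82.01, 121.73], [-58.28, 71.71], [-173.87, 95.51], [-174.79, -0.11], [-173.66, 173.66]. Speed limits (degrees/s): [136.94, 136.94, 172.46, 180, 180, 180].

### API

Orientations are given as [roll, pitch, yaw] about the fixed x, y, z axes, in that order (R = Rz(yaw) Ry(pitch) Rx(roll)).
In Python, from plant import telemetry, snapshot, workorder, nets gives the robot as it stands.
- The arm moves only by the shell command python3 -m creep 'ROWS'. ROWS is JSON, a list that holds one entry, the list of rows, each a list of 5 numbers: the shift along the tool's x, y, z normalised to -1 to 1, where 1 is 0.2 m, then the turn about the tool's z normalised to -1 to 1, where 1 is pi/2 rad, then the opening, from 0 (shut) to 1 (fully open). In form: [[[x, y, z, spin, hand], ...]]. A call has 1 to 8 rows; each row shifts and turns the commanded pose from where the row before left it, along the tool's axes as they then stand; what a row does not reach is not made up. A row lasts 1/12 s, in which the tool goes at most 41.7 mm and 7.16 degrees, less where a joint would pass 70% of its speed; a pose out of reach is approached as far as the arm can. A call with a number of a shift or a turn outside -1 to 1 is refused whole. A call with a gripper value outside its range is refused whole. The fingers move at their own pace and stop on an object; the grip force is fixed at half the most. Time passes only in rows, so rows that do not move let the fingers close. It gives the time, the measured TCP pose, the force, the opening and the grip force at its end, in the units of the state.
- telemetry.get_obs(): the state, without advancing time (a new reading comes with each control period).
- snapshot(name): name is "scene" or "top" or "wrist"; returns a dict with "frame" (384x512x3 uint8, red, green, blue), "fx", "fy", "cx", "cy" (pixels), "k1" (the pictures are not rectified: a ray, as slopes to the right and down, at radius r is drawn at 1 + k1 r^2 times it, then the intrinsics apply), "rvec" (rotation vector, rad) and "tvec" (3), from world to camera coordinates, as OpenCV has them; the wrist camera has in their place "mount" (4x4, takes a point from camera to tool coordinates, whose origin is the TCP and whose axes are the flange's). Camera axes: x right, y down, z forward; pixel columns grow to the right and rows downward; lengths in m; the calibration is good to about 2 mm. A picture is of the moment at which its call begins: read the wrist's pose just before it. There is no depth.
- workorder.close_job(): hands the job in; it is judged then, once.
Trained networks look in a picture, given as the dict that the camera call returned (one of the last four; its "shot" number tells which), for a name from the list of things; names that differ only in an ending like _2 or _b are one class to them, and where a whole thing is asked for, a point or a joint stands for the part that bears it (a point fixed in the world has none). Each returns a list of dicts, best first, with "confidence" (0 to 1); they miss things now and then, are a little off and sometimes report something else, mostly with a low value. They report only what shows in the picture. A call takes as long as a camera call.
- nets.find_in(picture, query): "uv" ([column, row] in pixels, amid what is visible of it).
- nets.masks_of(picture, query): "region" (384x512 bool, what is visible of it) and "uv" ([column, row] in pixels, amid what is visible of it).
- nets.landmark_of(picture, query): "uv" ([column, row] in pixels: a listed point, or the origin of a listed thing).
The state is a dict: "clock": time; "joint_pos": joint angles; "qvel": joint speeds; "tau": joint torques, N m; "tool_pos": TCP position; "orientation": TCP orientation; "force": force on the tool from outside, world axes, zero at the start; "moment": the same for the moment, N m; "opening": finger opening in m; "gripper_force": force on a finger pad.
Only numpy, scipy, OpenCV 4.12 (cv2) and the standard library are available. Lean on these libraries where they do the work, as an engineer would, in place of code of your own. Each camera call takes 0.05 s, during which the arm holds its last target. There are 200 camera calls.

## Working session

There is one attempt and no reset: what is moved stays moved. The work goes in short steps, Python scripts to look and compute and a shell command to move; the robot and the scene stay as the last step left them, time stands still between calls to the robot, and variables do not carry over. Pictures are saved under pics/ and viewed, at most 10 in all, crops included, and the job is handed in when it is done.

```bash
mkdir -p pics
cat > h.py <<'E'
import numpy as np, cv2
from scipy.spatial.transform import Rotation as R
from plant import telemetry, snapshot, workorder, nets
np.set_printoptions(precision=4,suppress=True)
def obs(): return telemetry.get_obs()
def snap(name):
    o=obs(); p=snapshot(name)
    if 'mount' in p:
        T=np.eye(4);T[:3,:3]=R.from_euler('xyz',o['orientation'],degrees=True).as_matrix();T[:3,3]=o['tool_pos']
        p['T']=T@np.array(p['mount'])
    else:
        M=np.eye(4);M[:3,:3]=cv2.Rodrigues(np.array(p['rvec'],float))[0];M[:3,3]=np.ravel(p['tvec']);p['T']=np.linalg.inv(M)
    return p
def ray(p,uv):
    d=np.array([(uv[0]-p['cx'])/p['fx'],(uv[1]-p['cy'])/p['fy']]);s=d.copy()
    for _ in range(30): s=d/(1+p['k1']*(s@s))
    v=p['T'][:3,:3]@np.r_[s,1]; return p['T'][:3,3],v/np.linalg.norm(v)
def onz(p,uv,z):
    c,v=ray(p,uv); return c+v*(z-c[2])/v[2]
def proj(p,X):
    q=np.linalg.inv(p['T'])@np.r_[X,1]; s=q[:2]/q[2]; s=s*(1+p['k1']*(s@s)); return np.array([s[0]*p['fx']+p['cx'],s[1]*p['fy']+p['cy']])
def tri(l):
    A=0;b=0
    for p,uv in l:
        c,v=ray(p,uv);P=np.eye(3)-np.outer(v,v);A=A+P;b=b+P@c
    X=np.linalg.solve(A,b)
    return X,[np.linalg.norm(proj(p,X)-uv) for p,uv in l]
def save(p,n): cv2.imwrite('pics/'+n+'.png',p['frame'][:,:,::-1])
E
cat > a.py <<'E'
from h import *
S={n:snap(n) for n in('scene','top','wrist')}
for n in S: save(S[n],n+'0'); print(n,S[n]['T'][:3,3])
L={}
for q in ['white_front','white_grip','white_floor','green_front','creaser','creaser_grip','folder','brush','paste_tub','glue_bottle','thread_cone']:
    for n in S:
        r=nets.landmark_of(S[n],q)[:2]
        for d in r: print(q,n,np.round(d['uv'],1),round(d['confidence'],2))
        if r: L[q,n]=r[0]['uv']
    if (q,'scene') in L and (q,'top') in L: print('   ',*tri([(S['scene'],L[q,'scene']),(S['top'],L[q,'top'])]))
E
python3 a.py; python3 -c "
import cv2,numpy as np
a=[cv2.imread('pics/%s0.png'%n) for n in('scene','top')]
cv2.imwrite('pics/both.png',cv2.resize(np.hstack(a),(800,300),interpolation=3))"
```

```text
scene [ 1.2593 -0.147   1.337 ]
top [ 0.4027 -0.069   1.1327]
wrist [0.3051 0.6058 0.3842]
white_front scene [278.5 208.1] 0.68
white_front top [228.5 158.1] 0.76
white_front top [144.3 142.2] 0.42
    [ 0.6543 -0.0114  0.1045] [np.float64(1.0915494823464775), np.float64(1.2119779942104407)]
white_grip scene [273.5 198.2] 0.97
white_grip scene [278.2 206.6] 0.48
white_grip top [227.7 183.6] 0.79
    [ 0.5933 -0.0119  0.054 ] [np.float64(0.22603172897538043), np.float64(0.254668046678101)]
white_floor scene [372.5 196.2] 0.71
green_front scene [176.7 223.5] 0.89
green_front top [339.8 157.8] 0.62
green_front top [226.9 182.8] 0.27
    [ 0.6603 -0.314   0.0981] [np.float64(0.5493871285998764), np.float64(0.6046222852304663)]
creaser scene [371.9 191.8] 0.62
creaser top [114.4 189.5] 0.79
    [ 0.5823  0.321  -0.0062] [np.float64(0.45175684109326986), np.float64(0.5286430550400651)]
creaser_grip scene [371.2 187.1] 0.73
creaser_grip top [229.8 183.8] 0.37
creaser_grip top [228.6 159.1] 0.31
    [0.6263 0.1089 0.2073] [np.float64(52.88883780995078), np.float64(60.377976654704725)]
folder
[... 202 characters left out ...]
2] 0.55
brush top [121.2 226.9] 0.88
    [ 0.4746  0.3022 -0.0215] [np.float64(0.39365238513163997), np.float64(0.4786727502459897)]
paste_tub scene [357.1 231.7] 0.74
paste_tub top [148.5 146.6] 0.81
    [ 0.7146  0.2347 -0.0104] [np.float64(1.0890641732367916), np.float64(1.1754224825296125)]
glue_bottle scene [392.8 226.3] 0.7
glue_bottle top [108.8 146. ] 0.63
    [ 0.7135  0.3506 -0.0062] [np.float64(0.9053666968548882), np.float64(1.0017342429367841)]
thread_cone scene [137.6 176.9] 0.79
thread_cone scene [354.3 236.6] 0.54
thread_cone top [378.2 251.5] 0.62
thread_cone top [119.2 228.5] 0.27
    [ 0.4113 -0.4499 -0.0197] [np.float64(0.6129474021352762), np.float64(0.7417551314569099)]
```

View pics/both.png

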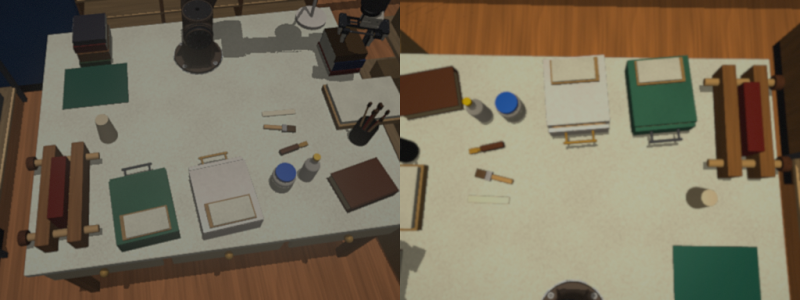

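View pics/wrist0.png

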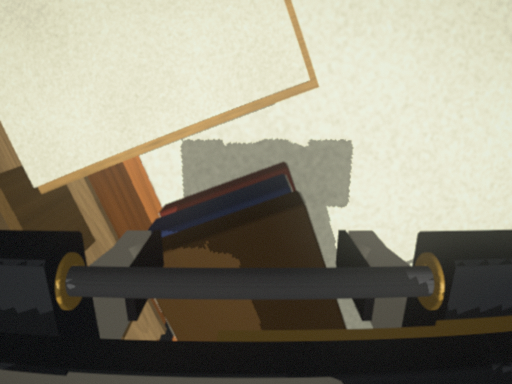

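The scene view (halved) shows the green unit left and the white one right of centre, with the brass handle at about (213,157). The creaser is at about (293,147), with the brush and folder next to it. In the top view the white handle is at (580,140) and the creaser at (487,147). The wrist view shows only books and the fingers, so I need to move it over the work.

```bash
cat >> h.py <<'E'
def plan(xyz,yaw=None):
    o=obs();r,p,y=o['orientation'];y2=y if yaw is None else yaw
    ds=None
    d=np.array(xyz)-o['tool_pos']
    Rm=R.from_euler('xyz',[r,p,y2],degrees=True).as_matrix()
    # tool z is down: +spin lowers the yaw
    print('pos',np.array(o['tool_pos']),'rpy',np.array(o['orientation']),'j6',o['joint_pos'][5],'t',o['clock'])
    dy=(y2-y+180)%360-180
    print('spin first (tool z down -> minus dyaw)',-dy/90,'alt',-(dy-np.sign(dy)*180)/90,'then shift',Rm.T@d/0.2,'rows>=',np.linalg.norm(d)/.0417)
E
python3 - <<'E'
from h import *
plan([0.53,-0.02,0.3],0)
S={n:snap(n) for n in('scene','top','wrist')}
print(np.array(S['wrist']['mount']),S['wrist']['fx'],S['wrist']['cx'],S['wrist']['cy'])
for n in('scene','top'):
  p=S[n]
  for q in('white_drawer','creaser'):
    for d in nets.masks_of(p,q)[:1]:
        m=d['region'].astype(np.uint8); r=cv2.minAreaRect(cv2.findNonZero(m))
        print(n,q,d['confidence'],d['uv'],m.sum())
        z=0.012 if q=='creaser' else 0.08
        for b in cv2.boxPoints(r): print('  ',b,onz(p,b,z))
p=S['top']
big=cv2.resize(p['frame'][80:300,60:400,::-1],None,fx=2.3,fy=2.3,interpolation=cv2.INTER_CUBIC)
cv2.imwrite('pics/topcrop.png',big)
E
```

```text
pos [0.2339 0.6332 0.2453] rpy [179.998    0.0008 -20.2736] j6 -16.50897009357665 t 1.8
spin first (tool z down -> minus dyaw) -0.22526202045580734 alt 1.7747379795441927 then shift [ 1.4807  3.2658 -0.2732] rows>= 17.247960527237527
[[ 0.     -0.96   -0.28    0.0763]
 [ 1.      0.0001 -0.0001  0.0008]
 [ 0.0002 -0.28    0.96   -0.1397]
 [ 0.      0.      0.      1.    ]] 346.23304024660746 249.32432085954986 190.96923785296931
scene white_drawer 0.82 [281.5, 207.5] 494
   [239.1539 202.7692] [ 0.6081 -0.1218  0.08  ]
   [306.6539 189.2692] [0.5897 0.0914 0.08  ]
   [309.7308 204.6539] [0.6438 0.0907 0.08  ]
   [242.2308 218.1539] [ 0.661  -0.1186  0.08  ]
scene creaser 0.56 [376.4, 189.8] 298
   [355.8219 191.8024] [0.5846 0.2613 0.012 ]
   [391.9683 178.4854] [0.5518 0.3917 0.012 ]
   [394.922  186.5024] [0.5827 0.3929 0.012 ]
   [358.7756 199.8195] [0.6147 0.2638 0.012 ]
top white_drawer 0.79 [228.0, 167.0] 1200
   [189.384  161.1463] [0.65   0.0937 0.08  ]
   [266.6148 155.089 ] [ 0.6698 -0.1182  0.08  ]
   [268.5544 179.8193] [ 0.6006 -0.1238  0.08  ]
   [191.3236 185.8766] [0.5813 0.086  0.08  ]
top creaser 0.95 [110.0, 190.5] 449
   [ 86.1517 189.3646] [0.579  0.3968 0.012 ]
   [131.9895 178.6691] [0.6119 0.2679 0.012 ]
   [134.3203 188.6586] [0.5827 0.2595 0.012 ]
   [ 88.4826 199.354 ] [0.5501 0.388  0.012 ]
```

View pics/topcrop.png

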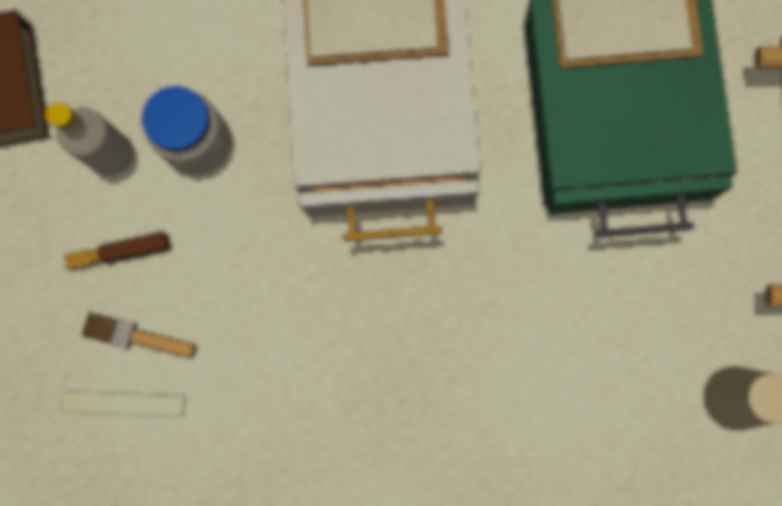

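Top crop: the brass handle runs from (345,237) to (440,230), so the unit is yawed about 5°. The creaser's head points left (+y) at about (80,260), so its yaw is about 104°. I'm moving over the creaser for a closer view on the way.

```bash
python3 -m creep '[[[0,0,0,0.0774,1],[0,0,0,0.0774,1],[0,0,0,0.0774,1],[0,0,0,0.0774,1],[0,0,0,0.0774,1],[0,0,0,0.0774,1],[0,0,0,0.0774,1],[0,0,0,0.0774,1]]]'; python3 -c "
from h import *
plan([0.58,0.30,0.25])"
```

```text
clock: 2.82
tool_pos: [0.2339, 0.6332, 0.2454]
orientation: [-180.0, 0.0, -76.3]
force: [0.2, -0.2, -0.1]
opening: 0.0879
gripper_force: 0.0
pos [0.2339 0.6332 0.2454] rpy [-179.9996    0.0004  -76.3426] j6 -72.57872046242503 t 2.8167
spin first (tool z down -> minus dyaw) -0.0 alt -0.0 then shift [ 2.0274 -1.2884 -0.0231] rows>= 11.521470760206821
```

```bash
python3 -m creep '[[[0.169,-0.107,0,0,1],[0.169,-0.107,0,0,1],[0.169,-0.107,0,0,1],[0.169,-0.107,0,0,1],[0.169,-0.107,0,0,1],[0.169,-0.107,0,0,1]]]' >/dev/null;  python3 -m creep '[[[0.169,-0.107,0,0,1],[0.169,-0.107,0,0,1],[0.169,-0.107,0,0,1],[0.169,-0.107,0,0,1],[0.169,-0.107,0,0,1],[0.169,-0.107,0,0,1],[0,0,0,0,1],[0,0,0,0,1]]]'
python3 - <<'E'
from h import *
p=snap('wrist'); save(p,'w1')
for q in('creaser','creaser_grip'):
  for d in nets.landmark_of(p,q)[:2]: print(q,d['uv'],d['confidence'],onz(p,d['uv'],0.012))
for q in('creaser',):
  for d in nets.masks_of(p,q)[:1]:
    m=d['region'].astype(np.uint8); r=cv2.minAreaRect(cv2.findNonZero(m)); print(d['confidence'],m.sum())
    for b in cv2.boxPoints(r): print('  ',b,onz(p,b,0.012))
plan([0.57,-0.012,0.25],-84.7)
E
```

```text
clock: 3.98
tool_pos: [0.5825, 0.2997, 0.2449]
orientation: [180.0, -0.0, -76.2]
force: [0.0, -0.1, -0.2]
opening: 0.088
gripper_force: 0.0
creaser [246.1, 176.3] 0.92 [0.5824 0.3152 0.012 ]
creaser_grip [246.3, 175.8] 0.88 [0.5823 0.3146 0.012 ]
0.8 2276
   [233. 129.] [0.6083 0.2679 0.012 ]
   [256. 129.] [0.5844 0.2621 0.012 ]
   [256. 241.] [0.5527 0.3883 0.012 ]
   [233. 241.] [0.5789 0.3947 0.012 ]
pos [0.5805 0.3026 0.2455] rpy [-179.994     0.0116  -75.9282] j6 -30.492225900907496 t 4.1833
spin first (tool z down -> minus dyaw) 0.09746483682024866 alt -1.9025351631797514 then shift [ 1.5616  0.1976 -0.0229] rows>= 7.5501022254920835
```

View pics/w1.png

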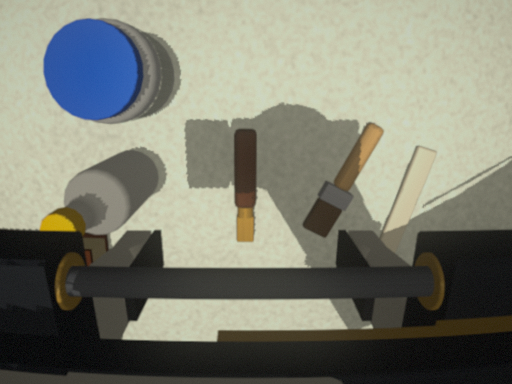

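The wrist view shows the creaser running straight up the image from (245,130), its tail, to its head at (245,241). The brush is to its right at (340,190). That puts the creaser's yaw at about 104° and its origin near (0.582, 0.316). Next I'm moving to the white handle.

```bash
python3 -m creep '[[[0,0,0,0.049,1],[0,0,0,0.0485,1],[0.195,0.025,0,0,1],[0.195,0.025,0,0,1],[0.195,0.025,0,0,1],[0.195,0.025,0,0,1]]]' >/dev/null;  python3 -m creep '[[[0.195,0.025,0,0,1],[0.195,0.025,0,0,1],[0.195,0.025,0,0,1],[0.195,0.025,0,0,1],[0,0,0,0,1],[0,0,0,0,1],[0,0,0,0,1],[0,0,0,0,1]]]'
cat > b.py <<'E'
from h import *
import sys
T=snap('top'); S=snap('scene'); p=snap('wrist'); save(p,sys.argv[1])
for q in('white_grip','white_front','white_floor'):
  l=[]
  for s in(T,S,p):
    for d in nets.landmark_of(s,q)[:1]: print(q,np.array(d['uv']),round(d['confidence'],2),onz(s,d['uv'],{'white_grip':.066,'white_front':.1,'white_floor':.022}[q])); l.append((s,d['uv']))
  if len(l)>1: print('  tri',*tri(l))
for d in nets.masks_of(p,'white_drawer')[:1]:
    m=d['region'].astype(np.uint8); r=cv2.minAreaRect(cv2.findNonZero(m)); print(d['confidence'],m.sum())
    for b in cv2.boxPoints(r): print('  ',b,onz(p,b,0.087))
plan([0.593,-0.012,0.15])
E
python3 b.py w2
```

```text
clock: 5.35
tool_pos: [0.5698, -0.0111, 0.2455]
orientation: [-180.0, 0.0, -84.7]
force: [-0.3, -0.7, 0.9]
opening: 0.0878
gripper_force: 0.0
white_grip [228.1 181.5] 0.69 [ 0.5971 -0.0128  0.066 ]
white_grip [273.2 196.9] 0.87 [ 0.5948 -0.0141  0.066 ]
white_grip [215.9 163.5] 0.55 [ 0.6023 -0.0185  0.066 ]
  tri [ 0.5986 -0.0156  0.0701] [np.float64(1.2404235714884826), np.float64(0.5809911480263598), np.float64(5.433689030606763)]
white_front [278.7 209.1] 0.73 [ 0.6556 -0.0076  0.1   ]
white_front [146.8 168.4] 0.91 [ 0.6581 -0.0163  0.1   ]
  tri [ 0.6573 -0.0121  0.101 ] [np.float64(1.4803628061062373), np.float64(5.205188225176578)]
0.78 10090
   [142.3436  42.7003] [ 0.6681 -0.1185  0.087 ]
   [221.5967  38.6361] [ 0.6035 -0.1266  0.087 ]
   [233.1246 263.4295] [0.5779 0.0728 0.087 ]
   [153.8715 267.4938] [0.6543 0.0851 0.087 ]
pos [ 0.5698 -0.0126  0.2454] rpy [179.9979  -0.001  -84.7777] j6 -13.174285694992184 t 6.0
spin first (tool z down -> minus dyaw) -0.0 alt -0.0 then shift [ 0.0074 -0.1161  0.4768] rows>= 2.3538640618391096
```

View pics/w2.png

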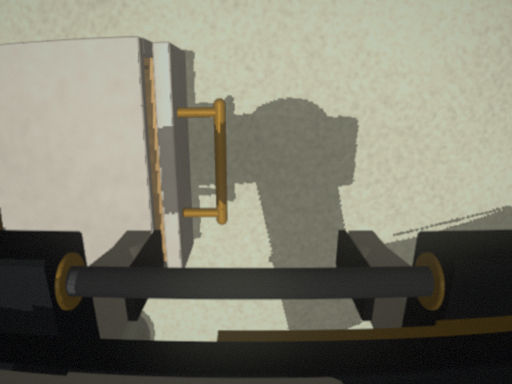

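The wrist view shows the brass bar running from about (219,101) to (222,221), with posts at rows 112 and 212 and the white panel left of it at about x=187. I'll refine the bar's ends by colour.

Run:
```python
from h import *
import numpy as np
p=snap('wrist'); im=p['frame']; hsv=cv2.cvtColor(im,cv2.COLOR_RGB2HSV)
m=cv2.inRange(hsv,(8,110,60),(30,255,255)); m[:90]=0;m[232:]=0;m[:,:212]=0;m[:,230:]=0
ys,xs=np.nonzero(m); print(len(xs),ys.min(),ys.max())
rows=[(xs[ys==y].mean(),y) for y in range(ys.min()+3,ys.max()-2) if (ys==y).sum()>3]
rows=np.array([r for r in rows]); k=np.polyfit(rows[:,1],rows[:,0],1)
for y in(ys.min(),(ys.min()+ys.max())/2,ys.max()): print((np.polyval(k,y),y),onz(p,(np.polyval(k,y),y),.066))
a,b=[onz(p,(np.polyval(k,y),y),.066) for y in(ys.min(),ys.max())]
d=b-a; print('len',np.linalg.norm(d),'yaw',np.degrees(np.arctan2(-d[0],d[1])))
# height check: wrist bar mid vs top/scene net
q=(np.polyval(k,(ys.min()+ys.max())/2),(ys.min()+ys.max())/2)
for n in('top','scene'):
  s=snap(n); u=nets.landmark_of(s,'white_grip')[0]['uv']; print(n,*tri([(p,q),(s,u)]))
# panel front/top edge scan
g=cv2.cvtColor(im,cv2.COLOR_RGB2GRAY)
print(g[160,140:200])
```

```text
1290 101 225
(np.float64(218.46894317048861), np.int64(101)) [ 0.6038 -0.0776  0.066 ]
(np.float64(219.71428571428578), np.float64(163.0)) [ 0.5986 -0.021   0.066 ]
(np.float64(220.95962825808294), np.int64(225)) [0.5932 0.0413 0.066 ]
len 0.11932395537161018 yaw 5.056483904240021
top [ 0.5999 -0.0162  0.0423] [np.float64(0.45569865061777115), np.float64(0.16305444464697721)]
scene [ 0.599  -0.019   0.0599] [np.float64(0.6780455276153617), np.float64(0.20767035174325685)]
[189 191 189 190 176 135 125 100  83  87  96 102 100 100  98 121 145 150
 151 135 115 110 112 114 112 113 113 115 114 113 114 113 113 111 101  90
  82  82  81  82  81  82  81  80  81  82  82  81  85  96 108 112 110 107
 109 109 111 111 112 112]
```

```bash
python3 -m creep '[[[0.013,-0.046,0.159,0,0.26],[0.013,-0.046,0.159,0,0.26],[0.014,-0.046,0.159,0,0.26],[0,0,0,0,0.26],[0,0,0,0,0.26],[0,0,0,0,0.26]]]'
cat > c.py <<'E'
from h import *
o=obs();p=snap('wrist'); save(p,'w3'); hsv=cv2.cvtColor(p['frame'],cv2.COLOR_RGB2HSV)
m=cv2.inRange(hsv,(8,110,40),(30,255,255)); n,l,st,c=cv2.connectedComponentsWithStats(m)
for i in np.argsort(-st[1:,4])[:4]+1: print(st[i],c[i])
# stereo along the bar: this view's ray plane vs first view is checked by predicted pixels
for z in(.056,.066,.076): print(z,[proj(p,[0.5986-np.sin(np.radians(5.1))*s,-0.021+np.cos(np.radians(5.1))*s,z]) for s in(-.055,0,.055)])
print(o['tool_pos'],o['orientation'],o['opening'])
E
python3 c.py
```

```text
clock: 6.75
tool_pos: [0.5985, -0.0181, 0.1512]
orientation: [-179.9, -0.0, -84.8]
force: [-0.3, -0.4, 0.5]
opening: 0.053
gripper_force: 0.0
[ 141  317  364   25 4490] [340.571  331.7668]
[ 191  117   67  151 2984] [241.0349 184.2714]
[120 253  23  60 732] [129.4221 283.0615]
[357 253  22  60 707] [369.3819 283.6803]
0.056 [array([250.2789, 119.5823]), array([250.0225, 198.0249]), array([249.7904, 267.1351])]
0.066 [array([250.3039, 120.8338]), array([250.0352, 202.4051]), array([249.7932, 273.7881])]
0.076 [array([250.3311, 122.1995]), array([250.0489, 207.1546]), array([249.7961, 280.9467])]
[ 0.5985 -0.0181  0.1512] [-179.9472   -0.0262  -84.7543] 0.05304953964479013
```

View pics/w3.png

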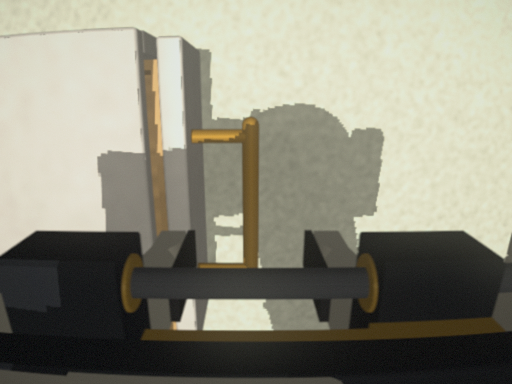

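The bar sits at column 251, with posts at rows 135 and 266. The TCP axis projects to column 250, and the bar's height fits 66 mm, so it's centred between the fingers. Next: narrow the fingers, descend, grip.

```bash
python3 -m creep '[[[0,0,0,0,0.25],[0,0,0,0,0.25],[0,0,0,0,0.25],[0,0,0,0,0.25],[0,0,0,0,0.25],[0,0,0,0,0.25],[0,0,0,0,0.25],[0,0,0,0,0.25]]]' && python3 -m creep '[[[0,0,0.1,0,0.25],[0,0,0.1,0,0.25],[0,0,0.08,0,0.25],[0,0,0.06,0,0.25],[0,0,0.05,0,0.25],[0,0,0.015,0,0.25],[0,0,0,0,0.25],[0,0,0,0,0.25]]]'
```

```text
clock: 7.47
tool_pos: [0.598, -0.018, 0.15]
orientation: [180.0, -0.0, -84.8]
force: [-0.0, 0.1, -1.6]
opening: 0.0219
gripper_force: 0.0
clock: 8.13
tool_pos: [0.5983, -0.018, 0.0694]
orientation: [-180.0, -0.0, -84.8]
force: [0.7, 0.2, 0.1]
opening: 0.0219
gripper_force: 0.0
```

```bash
python3 -m creep '[[[0,0,0,0,0],[0,0,0,0,0],[0,0,0,0,0],[0,0,0,0,0],[0,0,0,0,0],[0,0,0,0,0]]]' && python3 -m creep '[[[0,0.03,0,0,0],[0,0.05,0,0,0],[0,0.05,0,0,0],[0,0.05,0,0,0]]]'
```

```text
clock: 8.63
tool_pos: [0.5984, -0.0179, 0.0697]
orientation: [-179.9, 0.0, -84.8]
force: [-2.2, 1.6, 6.1]
opening: 0.0096
gripper_force: 30.0
clock: 8.97
tool_pos: [0.5623, -0.0213, 0.0698]
orientation: [-179.9, 0.0, -84.8]
force: [2.0, -0.3, 6.6]
opening: 0.01
gripper_force: 30.0
```

```bash
python3 -m creep '[[[0,0.085,0,0,0],[0,0.085,0,0,0],[0,0.085,0,0,0],[0,0.085,0,0,0],[0,0.085,0,0,0],[0,0.085,0,0,0],[0,0.085,0,0,0],[0,0.085,0,0,0]]]' &&  python3 -m creep '[[[0,0,0,0,0],[0,0,0,0,0],[0,0,0,0,0.25],[0,0,0,0,0.25],[0,0,0,0,0.25],[0,0,0,0,0.25]]]'
```

```text
clock: 9.63
tool_pos: [0.4265, -0.0339, 0.0697]
orientation: [-179.9, -0.0, -84.7]
force: [1.2, -0.8, 8.7]
opening: 0.0098
gripper_force: 30.0
clock: 10.13
tool_pos: [0.4262, -0.0339, 0.0686]
orientation: [179.9, -0.0, -84.8]
force: [0.2, 0.1, -0.3]
opening: 0.0216
gripper_force: 0.0
```

```bash
python3 -m creep '[[[0,0,0.0,0,0.25],[0,0,-0.1,0,0.25],[0,0,-0.2,0,0.25],[0,0,-0.2,0,0.25],[0,0,-0.2,0,0.6],[0,0,-0.2,0,0.6]]]' && python3 -m creep '[[[-0.159,-0.093,0,0,0.6],[-0.159,-0.093,0,0,0.6],[-0.159,-0.093,0,0,0.6],[-0.159,-0.093,0,0,0.6],[-0.159,-0.093,0,0,0.6]]]' >/dev/null && python3 -m creep '[[[-0.159,-0.093,0,0,0.6],[-0.159,-0.093,0,0,0.6],[-0.159,-0.093,0,0,0.6],[-0.159,-0.093,0,0,0.6],[-0.159,-0.093,0,0,0.6],[0,0,0,-0.049,0.6],[0,0,0,-0.049,0.6],[0,0,0,0,0.6]]]'  >/dev/null && python3 -m creep '[[[0,0,0,0,0.6],[0,0,0,0,0.6],[0,0,0,0,0.6],[0,0,0,0,0.6]]]'
cat > d.py <<'E'
from h import *
p=snap('wrist')
for q in('creaser','creaser_grip'):
  for d in nets.landmark_of(p,q)[:1]: print(q,d['uv'],d['confidence'],onz(p,d['uv'],0.012))
for d in nets.masks_of(p,'creaser')[:1]:
    m=d['region'].astype(np.uint8); print(d['confidence'],m.sum())
    bx=cv2.boxPoints(cv2.minAreaRect(cv2.findNonZero(m))); W=np.array([onz(p,b,.012) for b in bx]); print(W)
    e=[(W[i]+W[(i+1)%4])/2 for i in range(4)]; L=[e[2]-e[0],e[3]-e[1]]; v=max(L,key=np.linalg.norm); v=v*np.sign(v[1])
    print('len',np.linalg.norm(v),'wid',min(map(np.linalg.norm,L)),'yaw',np.degrees(np.arctan2(v[1],v[0])))
    c=W.mean(0); u=v/np.linalg.norm(v); print('origin from mask',c-u*0.0095)
for n in('top','scene'):
  s=snap(n)
  for d in nets.landmark_of(s,'white_grip')[:1]: print(n,'grip',onz(s,d['uv'],.066))
plan([0.582,0.316,0.1],-76)
E
python3 d.py
```

```text
clock: 10.63
tool_pos: [0.426, -0.0339, 0.2508]
orientation: [180.0, 0.0, -84.8]
force: [1.4, -0.1, -1.4]
opening: 0.0303
gripper_force: 0.0
clock: 12.05
tool_pos: [0.5829, 0.2995, 0.2493]
orientation: [-180.0, 0.0, -76.0]
force: [-0.3, 0.5, 0.1]
opening: 0.0523
gripper_force: 0.0
creaser [247.6, 172.5] 0.96 [0.5821 0.3116 0.012 ]
creaser_grip [244.7, 175.8] 0.86 [0.5843 0.316  0.012 ]
0.66 2237
[[0.6071 0.2669 0.012 ]
 [0.5851 0.2614 0.012 ]
 [0.553  0.3876 0.012 ]
 [0.5772 0.3936 0.012 ]]
len 0.1301623445371444 wid 0.023785182286152482 yaw 103.78594704101505
origin from mask [0.5829 0.3182 0.012 ]
top grip [ 0.4293 -0.0227  0.066 ]
scene grip [ 0.4593 -0.4415  0.066 ]
pos [0.5829 0.2999 0.249 ] rpy [-179.9929    0.0062  -75.9634] j6 -30.19631266613475 t 12.45
spin first (tool z down -> minus dyaw) 0.0004066453626333239 alt -1.9995933546373668 then shift [-0.0793 -0.0148  0.7453] rows>= 3.5952125781707718
```

```bash
python3 -m creep '[[[-0.021,-0.005,0.161,0.002,0.6],[-0.021,-0.005,0.161,0,0.6],[-0.021,-0.005,0.161,0,0.6],[-0.020,-0.005,0.161,0,0.6],[0,0,0,0,0.6],[0,0,0,0,0.6],[0,0,0,0,0.6],[0,0,0,0,0.6]]]'
cat >> d.py <<'E'
save(p,'w4'); print([proj(p,[.583,.317,z]) for z in (0,.012,.024)], cv2.boundingRect(m))
E
python3 d.py
```

```text
clock: 13.12
tool_pos: [0.5841, 0.3177, 0.1229]
orientation: [-179.8, 0.1, -76.1]
force: [0.2, -0.4, 0.5]
opening: 0.0523
gripper_force: 0.0
creaser [253.6, 187.6] 0.96 [0.5829 0.3112 0.012 ]
creaser_grip [252.5, 194.3] 0.83 [0.5824 0.3165 0.012 ]
0.61 4641
[[0.6083 0.2673 0.012 ]
 [0.5827 0.2609 0.012 ]
 [0.5527 0.3735 0.012 ]
 [0.5818 0.3808 0.012 ]]
len 0.11651587869431854 wid 0.028235119065572554 yaw 104.03621095264758
origin from mask [0.5837 0.3114 0.012 ]
top grip [ 0.4251 -0.0356  0.066 ]
scene grip [ 0.4227 -0.0399  0.066 ]
pos [0.5829 0.317  0.1206] rpy [-179.9703    0.0188  -76.1397] j6 -31.47765731608886 t 13.5167
spin first (tool z down -> minus dyaw) -0.0015516792509856713 alt 1.9984483207490142 then shift [0.0037 0.0057 0.1032] rows>= 0.4958447409477761
[array([251.5423, 190.2702]), array([251.5812, 194.7069]), array([251.6237, 199.5514])] (234, 122, 38, 147)
```

View pics/w4.png

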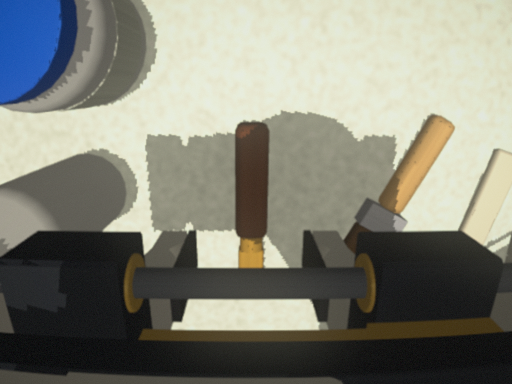

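The creaser handle is centred between the fingers, at column 252 against the TCP axis at about 251. The brush is clear to the right, but the bottle is near the gripper's left flank, so I'll check that gap.

Run:
```python
from h import *
S={n:snap(n) for n in('top','scene','wrist')}
tx=R.from_euler('xyz',[180,0,-76.1],degrees=True).as_matrix(); c=np.array([.583,.317,0])
for q in('glue_bottle','paste_tub','brush'):
  for n,s in S.items():
    for d in nets.landmark_of(s,q)[:1]:
      X=onz(s,d['uv'],0); print(q,n,round(d['confidence'],2),X[:2],'rel tool xy',(tx.T@(X-c))[:2])
# yellow cap centre, top at .17
for n in('top','scene'):
  s=S[n]; hsv=cv2.cvtColor(s['frame'],cv2.COLOR_RGB2HSV); m=cv2.inRange(hsv,(22,170,120),(32,255,255))
  k,l,st,ce=cv2.connectedComponentsWithStats(m); i=1+np.argmax(st[1:,4]); X=onz(s,ce[i],.16); print('cap',n,st[i],X,'rel',(tx.T@(X-c))[:2])
```

```text
glue_bottle top 0.53 [ 0.6875 -0.3337] rel tool xy [0.6568 0.0549]
glue_bottle scene 0.71 [0.7069 0.3531] rel tool xy [-0.0053 -0.1289]
glue_bottle wrist 0.78 [0.7113 0.3441] rel tool xy [ 0.0045 -0.1311]
paste_tub top 0.96 [0.7231 0.2234] rel tool xy [ 0.1245 -0.1135]
paste_tub scene 0.62 [0.7407 0.2423] rel tool xy [ 0.1104 -0.1352]
paste_tub wrist 0.65 [0.7259 0.2373] rel tool xy [ 0.1117 -0.1196]
brush top 0.76 [0.4693 0.2897] rel tool xy [-0.0008  0.117 ]
brush scene 0.75 [0.4799 0.2957] rel tool xy [-0.0041  0.1052]
brush wrist 0.92 [0.4741 0.2926] rel tool xy [-0.0024  0.1116]
cap top [ 80 125  11  10  86] [0.7102 0.3503 0.16  ] rel [-0.0018 -0.1315]Traceback (most recent call last):
  File "<stdin>", line 11, in <module>
    return _wrapfunc(a, 'argmax', axis=axis, out=out, **kwds)
    return bound(*args, **kwds)
ValueError: attempt to get argmax of an empty sequence
```

The bottle leaves only about 5 mm, so I'll descend offset 7.5 mm away from it. The closing fingers will drag the tool to centre.

```bash
python3 -m creep '[[[0,0.0375,0,0,0.6],[0,0,0.1,0,0.6],[0,0,0.1,0,0.6],[0,0,0.1,0,0.6],[0,0,0.09,0,0.6],[0,0,0.06,0,0.6],[0,0,0.025,0,0.6],[0,0,0,0,0.6]]]' && python3 -m creep '[[[0,0,0,0,0],[0,0,0,0,0],[0,0,0,0,0],[0,0,0,0,0],[0,0,0,0,0],[0,0,0,0,0],[0,0,0,0,0]]]'
```

```text
clock: 14.78
tool_pos: [0.5748, 0.3147, 0.024]
orientation: [179.9, -0.1, -76.1]
force: [-0.3, -0.2, 0.4]
opening: 0.0524
gripper_force: 0.0
clock: 15.37
tool_pos: [0.5766, 0.3159, 0.0264]
orientation: [-179.9, 0.1, -76.1]
force: [3.1, 0.1, 5.4]
opening: 0.024
gripper_force: 30.0
```

```bash
python3 -m creep '[[[0,0,-0.1,0,0],[0,0,-0.174,0,0],[0,0,-0.174,0,0],[0,0,-0.174,0,0],[0,0,-0.174,0,0],[0,0,-0.174,0,0],[0,0,0,0,0]]]' && python3 -m creep '[[[0,0,0,-0.0753,0],[0,0,0,-0.0753,0],[0,0,0,-0.0753,0],[0,0,0,-0.0753,0],[0,0,0,-0.0753,0],[0,0,0,-0.0753,0]]]' >/dev/null && python3 -m creep '[[[0,0,0,-0.0753,0],[0,0,0,-0.0753,0],[0,0,0,-0.0753,0],[0,0,0,-0.0753,0],[0,0,0,-0.0753,0],[0,0,0,-0.0753,0],[0,0,0,0,0],[0,0,0,0,0]]]' && python3 -c "
from h import *
plan([0.5766,-0.0205,0.2])"
```

```text
clock: 15.95
tool_pos: [0.5778, 0.3165, 0.227]
orientation: [-179.5, 0.2, -76.1]
force: [1.3, 1.2, 0.2]
opening: 0.0237
gripper_force: 30.0
clock: 17.12
tool_pos: [0.575, 0.3148, 0.2183]
orientation: [180.0, 0.1, 5.0]
force: [0.1, 0.5, -1.6]
opening: 0.0238
gripper_force: 30.0
pos [0.575  0.3148 0.2183] rpy [179.9572   0.0922   4.9651] j6 49.27438461618863 t 17.1167
spin first (tool z down -> minus dyaw) -0.0 alt -0.0 then shift [-0.1368  1.6711  0.0929] rows>= 8.053950851472976
```

```bash
python3 -m creep '[[[-0.015,0.1857,0,0,0],[-0.015,0.1857,0,0,0],[-0.015,0.1857,0,0,0],[-0.015,0.1857,0,0,0],[-0.015,0.1857,0,0,0]]]' >/dev/null && python3 -m creep '[[[-0.015,0.1857,0,0,0],[-0.015,0.1857,0,0,0],[-0.015,0.1857,0,0,0],[-0.015,0.1857,0,0,0],[0,0,0,0,0],[0,0,0,0,0],[0,0,0,0,0],[0,0,0,0,0]]]'
python3 - <<'E'
from h import *
p=snap('wrist')
o=obs(); print(o['tool_pos'],o['orientation'],o['joint_pos'][5])
S={n:snap(n) for n in('top','scene')}
for q,z in(('white_grip',.066),('white_floor',.022),('white_front',.1)):
  for n,s in list(S.items())+[('wrist',p)]:
    for d in nets.landmark_of(s,q)[:1]: print(q,n,round(d['confidence'],2),np.array(d['uv']),onz(s,d['uv'],z))
a=cv2.resize(S['top']['frame'][100:260,140:300,::-1],(384,384),interpolation=cv2.INTER_CUBIC)
cv2.imwrite('pics/c5.png',cv2.resize(np.hstack([p['frame'][:,:,::-1],a]),(800,343)))
E
```

```text
clock: 18.2
tool_pos: [0.5788, -0.0194, 0.219]
orientation: [-180.0, 0.0, 5.1]
force: [-0.8, 0.1, -1.9]
opening: 0.0236
gripper_force: 30.0
[ 0.5789 -0.0192  0.219 ] [-179.9935    0.0137    5.1829] 77.75264734566728
white_grip top 0.64 [234.  246.7] [ 0.4192 -0.0323  0.066 ]
white_grip scene 0.68 [259.6 154.4] [ 0.4326 -0.0346  0.066 ]
white_floor top 0.86 [229.5 199. ] [ 0.5544 -0.0155  0.022 ]
white_floor scene 0.95 [267.9 193.6] [ 0.5575 -0.0247  0.022 ]
white_front scene 0.77 [277.6 208.8] [ 0.6542 -0.0107  0.1   ]
white_front wrist 0.96 [248.5  84.5] [ 0.6588 -0.0126  0.1   ]
```

View pics/c5.png

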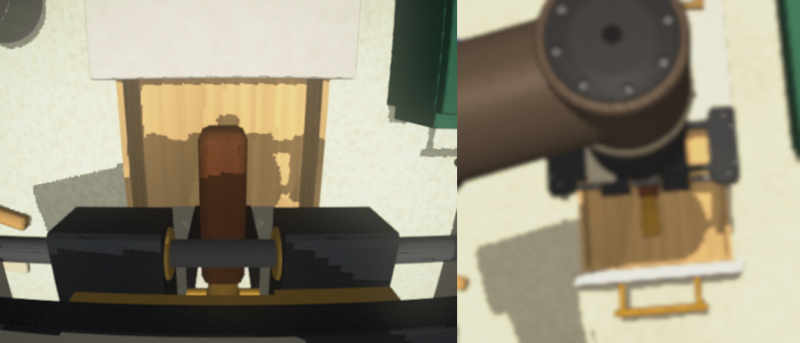

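The left (wrist) view shows the open drawer with walls at columns 120–327 and the tool centred at 223. The right (top) view shows the brass head pointing at the front and clear of the panel. Next I'm lowering it.

```bash
python3 -m creep '[[[-0.01,0,0.12,0,0],[0,0,0.15,0,0],[0,0,0.15,0,0],[0,0,0.15,0,0],[0,0,0.15,0,0],[0,0,0.08,0,0],[0,0,0.03,0,0],[0,0,0,0,0]]]' && python3 -m creep '[[[0,0,0.008,0,0],[0,0,0,0,0],[0,0,0,0,0]]]'
```

```text
clock: 19.47
tool_pos: [0.5761, -0.0206, 0.0517]
orientation: [180.0, 0.2, 5.2]
force: [-0.4, 0.4, -1.6]
opening: 0.0236
gripper_force: 30.0
clock: 19.72
tool_pos: [0.5779, -0.0201, 0.053]
orientation: [-180.0, -0.1, 5.2]
force: [0.9, 0.7, -1.1]
opening: 0.0239
gripper_force: 30.0
```

```bash
for i in 1; do python3 -m creep '[[[0,0,0.006,0,0],[0,0,0,0,0],[0,0,0,0,0]]]'; done; python3 -m creep '[[[0,0,0.005,0,0],[0,0,0,0,0],[0,0,0,0,0]]]'
```

```text
clock: 19.97
tool_pos: [0.5771, -0.0203, 0.0509]
orientation: [-180.0, -0.1, 5.2]
force: [0.2, 0.1, -1.3]
opening: 0.0236
gripper_force: 30.0
clock: 20.22
tool_pos: [0.5769, -0.0203, 0.0493]
orientation: [180.0, 0.0, 5.2]
force: [0.5, -0.0, -1.6]
opening: 0.0233
gripper_force: 30.0
```

```bash
python3 -m creep '[[[0,0,0.005,0,0],[0,0,0,0,0],[0,0,0,0,0]]]'; python3 -m creep '[[[0,0,0.005,0,0],[0,0,0,0,0],[0,0,0,0,0]]]'
```

```text
clock: 20.47
tool_pos: [0.5771, -0.0203, 0.0484]
orientation: [180.0, -0.0, 5.2]
force: [1.2, -0.1, -0.6]
opening: 0.0237
gripper_force: 30.0
clock: 20.72
tool_pos: [0.578, -0.0202, 0.0484]
orientation: [180.0, -0.1, 5.2]
force: [-0.7, 0.3, 5.2]
opening: 0.0237
gripper_force: 30.0
```

The tool is touching the floor (the force rose to +5 N). Next: release and rise.

```bash
python3 -m creep '[[[0,0,0,0,0.45],[0,0,0,0,0.45],[0,0,0,0,0.45],[0,0,0,0,0.45],[0,0,0,0,0.45],[0,0,0,0,0.45]]]' && python3 -m creep '[[[0,0,-0.05,0,0.45],[0,0,-0.1,0,0.45],[0,0,-0.2,0,0.45],[0,0,-0.2,0,0.45],[0,0,-0.2,0,0.45],[0,0,-0.1,0,0.45],[0,0,0,0,0.45],[0,0,0,0,0.45]]]'
python3 - <<'E'
from h import *
p=snap('wrist');S=snap('scene');T=snap('top')
for n,s in(('w',p),('s',S),('t',T)):
  for q,z in(('creaser',.022),('white_grip',.066),('white_floor',.022)):
    for d in nets.landmark_of(s,q)[:1]: print(n,q,round(d['confidence'],2),onz(s,d['uv'],z))
plan([0.39,-0.037,0.22],5.1)
E
```

```text
clock: 21.22
tool_pos: [0.5768, -0.0203, 0.0472]
orientation: [180.0, 0.0, 5.2]
force: [0.5, 0.5, 0.2]
opening: 0.039
gripper_force: 0.0
clock: 21.88
tool_pos: [0.5775, -0.0202, 0.2199]
orientation: [-179.9, -0.2, 5.2]
force: [0.4, 0.5, -1.4]
opening: 0.0396
gripper_force: 0.0
w creaser 0.59 [ 0.5766 -0.0222  0.022 ]
w white_grip 0.97 [ 0.4264 -0.0347  0.066 ]
w white_floor 0.64 [ 0.5637 -0.0242  0.022 ]
s creaser 0.58 [ 0.585  -0.0148  0.022 ]
s white_grip 0.72 [ 0.4326 -0.0346  0.066 ]
s white_floor 0.57 [ 0.5555 -0.0178  0.022 ]
t creaser 0.72 [ 0.5669 -0.0213  0.022 ]
t white_grip 0.85 [ 0.4238 -0.0327  0.066 ]
t white_floor 0.91 [ 0.5533 -0.0153  0.022 ]
pos [ 0.5769 -0.0203  0.2171] rpy [179.9929   0.0277   5.1944] j6 77.80473743390085 t 22.4833
spin first (tool z down -> minus dyaw) 0.001048807178469878 alt -1.9989511928215302 then shift [-0.9381 -0.     -0.014 ] rows>= 4.499963562332925
```

The tool is released on the floor at about (0.577, −0.022), 150 mm behind the bar, as planned. Next I'm turning back to regrip the bar.

```bash
python3 -m creep '[[[0,0,0,0.0769,0.25],[0,0,0,0.0769,0.25],[0,0,0,0.0769,0.25],[0,0,0,0.0769,0.25],[0,0,0,0.0769,0.25],[0,0,0,0.0769,0.25],[0,0,0,0.0769,0.25]]]' >/dev/null&& python3 -m creep '[[[0,0,0,0.0769,0.25],[0,0,0,0.0769,0.25],[0,0,0,0.0769,0.25],[0,0,0,0.0769,0.25],[0,0,0,0.0769,0.25],[0,0,0,0.0769,0.25],[0,0,0,0,0.25]]]'; python3 -c "
from h import *
plan([0.4262,-0.0339,0.15],-84.8)"
```

```text
clock: 23.65
tool_pos: [0.5769, -0.0203, 0.2173]
orientation: [180.0, -0.0, -85.1]
force: [-0.5, -0.3, 0.0]
opening: 0.0221
gripper_force: 0.0
pos [ 0.5769 -0.0203  0.2173] rpy [179.9954  -0.0008 -85.1066] j6 -12.49212881088841 t 23.65
spin first (tool z down -> minus dyaw) -0.003406277136353866 alt 1.9965937228636461 then shift [-0.0008  0.7566  0.3367] rows>= 3.9716027494225754
```

```bash
python3 -m creep '[[[0,0.189,0,-0.0034,0.25],[0,0.189,0,0,0.25],[0,0.189,0,0,0.25],[0,0.19,0,0,0.25],[0,0,0.168,0,0.25],[0,0,0.169,0,0.25],[0,0,0,0,0.25],[0,0,0,0,0.25]]]'
python3 - <<'E'
from h import *
p=snap('wrist'); save(p,'w6'); print(obs()['tool_pos'])
for s in(-.048,0,.048): print(proj(p,np.array([.4262,-.0339,.066])+s*np.array([-.0906,.9959,0])))
for d in nets.landmark_of(p,'white_grip')[:1]: print(d['uv'],onz(p,d['uv'],.066))
E
```

```text
clock: 24.32
tool_pos: [0.4255, -0.0351, 0.1498]
orientation: [179.8, -0.1, -84.3]
force: [1.2, 0.2, 1.5]
opening: 0.0221
gripper_force: 0.0
[ 0.4268 -0.0347  0.1508]
[248.6345 138.3562]
[248.058  208.7455]
[247.5539 271.2613]
[243.8, 209.7] [ 0.429  -0.0329  0.066 ]
```

View pics/w6.png

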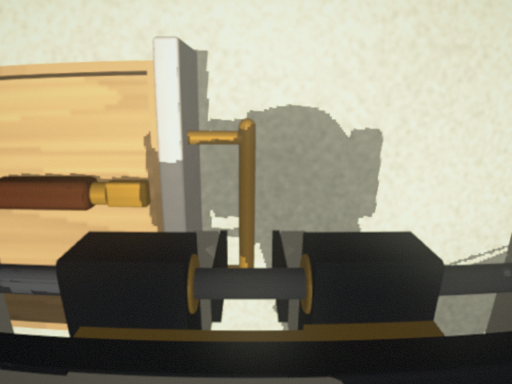

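The view shows the bar at column 247 (expected 248), centred between the fingers. The creaser lies flat in the drawer with its head end at (147,193), clear of the panel. Next: descend, grip, push.

```bash
python3 -m creep '[[[0,0,0.1,0,0.25],[0,0,0.1,0,0.25],[0,0,0.1,0,0.25],[0,0,0.06,0,0.25],[0,0,0.04,0,0.25],[0,0,0,0,0.25],[0,0,0,0,0.25]]]' && python3 -m creep '[[[0,0,0,0,0],[0,0,0,0,0],[0,0,0,0,0],[0,0,0,0,0],[0,0,0,0,0],[0,0,0,0,0]]]'
```

```text
clock: 25.0
tool_pos: [0.4271, -0.0345, 0.0706]
orientation: [-180.0, -0.0, -84.4]
force: [-0.5, 0.2, 0.6]
opening: 0.0218
gripper_force: 0.0
clock: 25.5
tool_pos: [0.427, -0.0345, 0.0708]
orientation: [-179.9, 0.0, -84.5]
force: [-0.2, 0.6, 6.8]
opening: 0.0101
gripper_force: 30.0
```

```bash
python3 -m creep '[[[0,-0.025,0,0,0],[0,-0.05,0,0,0],[0,-0.075,0,0,0],[0,-0.08,0,0,0],[0,-0.08,0,0,0],[0,-0.08,0,0,0],[0,-0.08,0,0,0],[0,-0.08,0,0,0]]]' && python3 -m creep '[[[0,-0.08,0,0,0],[0,-0.07,0,0,0],[0,-0.06,0,0,0],[0,-0.04,0,0,0],[0,-0.025,0,0,0],[0,-0.01,0,0,0],[0,0,0,0,0],[0,0,0,0,0]]]'
```

```text
clock: 26.17
tool_pos: [0.5366, -0.0242, 0.0709]
orientation: [-180.0, -0.0, -84.5]
force: [-2.6, -0.1, 7.2]
opening: 0.0101
gripper_force: 30.0
clock: 26.83
tool_pos: [0.5936, -0.0188, 0.0709]
orientation: [-179.9, -0.0, -84.5]
force: [2.0, -3.3, 4.4]
opening: 0.0101
gripper_force: 30.0
```

```bash
python3 -m creep '[[[0,-0.012,0,0,0],[0,-0.008,0,0,0],[0,0,0,0,0],[0,0,0,0,0]]]' && python3 -m creep '[[[0,-0.005,0,0,0],[0,0,0,0,0],[0,0,0,0,0]]]'&& python3 -m creep '[[[0,-0.005,0,0,0],[0,0,0,0,0],[0,0,0,0,0]]]'
```

```text
clock: 27.17
tool_pos: [0.5969, -0.0185, 0.0709]
orientation: [-179.9, -0.0, -84.5]
force: [1.8, -2.6, 6.6]
opening: 0.0099
gripper_force: 30.0
clock: 27.42
tool_pos: [0.5976, -0.0185, 0.0709]
orientation: [-180.0, -0.0, -84.5]
force: [0.1, -2.7, 6.7]
opening: 0.0097
gripper_force: 30.0
clock: 27.67
tool_pos: [0.5985, -0.0184, 0.0709]
orientation: [-180.0, -0.0, -84.5]
force: [-0.5, -2.7, 6.5]
opening: 0.01
gripper_force: 30.0
```

```bash
python3 -m creep '[[[0,-0.005,0,0,0],[0,0,0,0,0],[0,0,0,0,0]]]' && python3 -m creep '[[[0,-0.005,0,0,0],[0,0,0,0,0],[0,0,0,0,0]]]'
```

```text
clock: 27.92
tool_pos: [0.5995, -0.0183, 0.0709]
orientation: [-180.0, -0.0, -84.5]
force: [-0.6, -2.9, 7.2]
opening: 0.0097
gripper_force: 30.0
clock: 28.17
tool_pos: [0.6005, -0.0182, 0.0709]
orientation: [-180.0, -0.0, -84.5]
force: [-1.2, -2.8, 8.1]
opening: 0.0099
gripper_force: 30.0
```

```bash
python3 -m creep '[[[0,-0.006,0,0,0],[0,0,0,0,0],[0,0,0,0,0]]]' && python3 -m creep '[[[0,-0.006,0,0,0],[0,0,0,0,0],[0,0,0,0,0]]]'
```

```text
clock: 28.42
tool_pos: [0.6018, -0.0181, 0.0709]
orientation: [-180.0, -0.0, -84.5]
force: [-1.2, -2.2, 8.3]
opening: 0.01
gripper_force: 30.0
clock: 28.67
tool_pos: [0.603, -0.018, 0.0709]
orientation: [-180.0, -0.0, -84.5]
force: [-0.9, -2.5, 7.4]
opening: 0.0099
gripper_force: 30.0
```

```bash
python3 -m creep '[[[0,-0.007,0,0,0],[0,0,0,0,0],[0,0,0,0,0]]]' && python3 -m creep '[[[0,-0.007,0,0,0],[0,0,0,0,0],[0,0,0,0,0]]]'
python3 - <<'E'
from h import *
for n in('top','scene'):
  s=snap(n)
  for q,z in(('white_grip',.066),('white_front',.1)):
    for d in nets.landmark_of(s,q)[:1]: print(n,q,round(d['confidence'],2),d['uv'],onz(s,d['uv'],z))
E
```

```text
clock: 28.92
tool_pos: [0.6044, -0.0178, 0.0709]
orientation: [-180.0, -0.0, -84.5]
force: [0.0, -2.6, 6.3]
opening: 0.01
gripper_force: 30.0
clock: 29.17
tool_pos: [0.6044, -0.0178, 0.0708]
orientation: [179.9, -0.0, -84.5]
force: [-4.6, -1.5, 10.2]
opening: 0.01
gripper_force: 30.0
top white_grip 0.34 [381.3, 252.1] [ 0.4095 -0.4279  0.066 ]
scene white_grip 0.72 [271.3, 200.8] [ 0.6075 -0.022   0.066 ]
scene white_front 0.8 [277.0, 211.0] [ 0.6612 -0.0136  0.1   ]
```

```bash
python3 -m creep '[[[0,-0.007,0,0,0],[0,0,0,0,0],[0,0,0,0,0]]]' && python3 -m creep '[[[0,-0.007,0,0,0],[0,0,0,0,0],[0,0,0,0,0]]]'
```

```text
clock: 29.72
tool_pos: [0.6045, -0.0179, 0.0708]
orientation: [179.8, -0.0, -84.5]
force: [-9.4, -1.2, 14.4]
opening: 0.0096
gripper_force: 30.0
clock: 29.97
tool_pos: [0.6045, -0.0179, 0.0708]
orientation: [179.6, -0.0, -84.5]
force: [-14.8, 0.6, 19.7]
opening: 0.0095
gripper_force: 30.0
```

It has hit a hard stop at x = 0.6045, with the force building to 15 N, so the drawer is shut. The strip visible in the first views means it started about 5 mm ajar. Next: unload, release, rise.

```bash
python3 -m creep '[[[0,0.014,0,0,0],[0,0,0,0,0],[0,0,0,0,0.23],[0,0,0,0,0.23],[0,0,0,0,0.23],[0,0,0,0,0.23],[0,0,0,0,0.23]]]' && python3 -m creep '[[[0,0,-0.05,0,0.23],[0,0,-0.1,0,0.23],[0,0,-0.2,0,0.23],[0,0,-0.2,0,0.23],[0,0,-0.2,0,0.23],[0,0,-0.15,0,0.23],[0,0,0,0,0.23],[0,0,0,0,0.23]]]'
```

```text
clock: 30.55
tool_pos: [0.6054, -0.0173, 0.0697]
orientation: [180.0, 0.0, -84.5]
force: [0.8, 0.6, -0.7]
opening: 0.0203
gripper_force: 0.0
clock: 31.22
tool_pos: [0.6065, -0.0171, 0.2533]
orientation: [-179.7, 0.1, -84.5]
force: [-0.7, 0.4, -0.1]
opening: 0.0198
gripper_force: 0.0
```

```bash
python3 -m creep '[[[0,0.15,0,0,0.3],[0,0.15,0,0,0.3],[0,0.15,0,0,0.3],[0,0.05,0,0,0.3],[0,0,0,0,0.3],[0,0,0,0,0.3],[0,0,0,0,0.3]]]'
python3 - <<'E'
from h import *
p=snap('wrist');S=snap('scene');T=snap('top')
for n,s in(('w',p),('s',S),('t',T)):
  for q,z in(('white_grip',.066),('white_front',.1),('green_front',.1),('folder',0),('brush',0),('paste_tub',0),('glue_bottle',0),('thread_cone',0)):
    for d in nets.landmark_of(s,q)[:1]: print(n,q,round(d['confidence'],2),onz(s,d['uv'],z)[:2])
cv2.imwrite('pics/c7.png',cv2.resize(np.hstack([p['frame'][:,:,::-1],cv2.resize(S['frame'][90:282,120:412,::-1],(584,384))]),(800,280)))
E
```

```text
clock: 31.8
tool_pos: [0.5067, -0.0268, 0.2498]
orientation: [180.0, -0.0, -84.5]
force: [1.0, -0.7, -0.4]
opening: 0.0264
gripper_force: 0.0
w white_grip 0.78 [ 0.6043 -0.0159]
w white_front 0.69 [ 0.6586 -0.0153]
s white_grip 0.54 [ 0.6012 -0.022 ]
s white_front 0.59 [ 0.655 -0.022]
s green_front 0.9 [ 0.6636 -0.3163]
s folder 0.51 [0.3899 0.3087]
s brush 0.73 [0.4734 0.2928]
s paste_tub 0.68 [0.7351 0.2408]
s glue_bottle 0.89 [0.7064 0.3422]
t green_front 0.78 [ 0.6622 -0.3195]
t folder 0.65 [0.3948 0.3141]
t paste_tub 0.68 [0.7266 0.2331]
t glue_bottle 0.85 [0.7106 0.3477]
t thread_cone 0.92 [ 0.415  -0.4514]
```

View pics/c7.png

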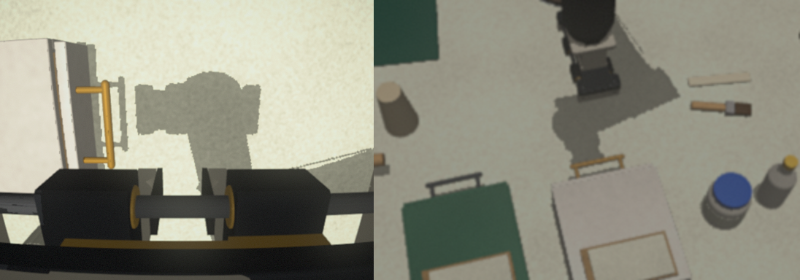

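The wrist view shows the front panel against the body, with the orange gap gone. The scene view shows the other things where they were and the green drawer shut, so I'm handing in.

```bash
python3 -c "
from h import *
print(workorder.close_job())"
```

```text
the job is handed in; nothing more can be done
None
```

The creasing tool is lying on the floor of the white unit's drawer, the drawer is pushed fully shut, and the green drawer and the other things on the bench looked undisturbed; the job was handed in at about 32 s, with no verdict shown.

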